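Unscrew the hold-down nut from the tilted drilling table and stow it in its pocket

TASK

Unscrew the knurled brass nut from the threaded stud on the tilted drilling table, turning it anticlockwise until the thread lets go, and lift it clear. Then set it down, foot first, in the square pocket of the wooden tray so that the square foot sits flat on the pocket's floor; lower it in rather than dropping it, and leave the masking tape and the tape measure where they are.

Things in the scene. Friction and masses are not known exactly. Their poses are not given: they have to be found in the camera images.
- nut_center (a point): centre of the loose brass nut (0.16 kg), on its axis, half-way up its 34 mm. Foot 46 mm square, 8 mm thick; above it a round knurled head 34 mm across, 26 mm high (9 mm below to 17 mm above this centre), to be gripped at any angle. z: the bore's axis, from foot to head; x and y square to the foot's sides. At the start it leans 30 deg, screwed home, finger loose, its foot on the table's face
- stud: steel stud fixed to the table, 40 mm long: the lower 20 mm a coarse thread of 18 mm diameter, the rest a plain 7 mm pilot. Origin at its root, in the middle of the table's sloping face, a plane of 110 x 96 mm; z along the stud away from the face, 30 deg from vertical. All else of the table lies below that plane. At the start the nut's centre is about 17 mm up this z axis
- stud_tip (a point): middle of the stud's free end. Thread: right-hand, 7 mm rise per turn; turned anticlockwise (seen from its head) the nut rises and comes off the thread after about 0.6 of a turn (215 deg; turn 260 deg or more to be sure), then slides off along the axis, over the pilot. Let go half-way, it stays where it is on the stud
- jig: the small drilling table (aluminium top on a dark steel base 124 x 100 mm), fixed to the bench, origin in the middle of its underside on the bench; its top leans towards its own -x; x and y along the base's sides
- pocket (a point): middle of the floor of the tray's square pocket, 9 mm above the bench; the pocket is 49.5 mm square, 9 mm deep (the tray's top is 18 mm above the bench), its sides parallel to this frame's x and y axes. With the nut home, the nut's centre is 17 mm above this point
- tray: the wooden tray, 120 x 84 x 18 mm, fixed to the bench, origin in the middle of its underside; it also has two small round holes beyond the pocket
- masking_tape: roll of masking tape lying flat, 92 mm across, 24 mm high; a bystander
- tape_measure: yellow tape measure, 61 x 74 x 72 mm; a bystander
Not all that is in view belongs to the job. What is meant by the part that bears nut_center is not pink, and is the larger of those in its own colour.

How it is judged:
On the way, in this order (a step that is already met when the one before it is completed fails the run):
1. the nut is off the thread and lifted clear: its centre more than 60 mm from the stud's root (distance between nut_center and stud above 0.06 m), for 0.1 s.
2. still in the fingers, the nut is lowered upright over the pocket to within 15 mm of being home (contact force between the fingers and nut above 0.3 N and horizontal distance between nut_center and pocket below 0.012 m and z of nut_center in the frame of pocket below 0.032 m and angle between nut_center's own z axis and vertical below 0.35 rad), for 0.05 s.
At the end, for the whole second after the job is handed in: the nut stands foot down, flat (within 4 deg) on the pocket's floor (its centre within 4 mm sideways of the pocket's centre and no more than 2.5 mm above its home height), released and at rest (horizontal distance between nut_center and pocket below 0.004 m and z of nut_center in the frame of pocket between 0.014 and 0.0195 m and angle between nut_center's own z axis and vertical below 0.07 rad and linear speed of nut below 0.02 m/s); the robot touches nothing.
It fails at once if the masking tape or the tape measure is moved more than 25 mm (distance of any of masking_tape, tape_measure from where it was at the start of the episode above 0.025 m).
It also fails if it takes over 67 s, if anything falls off the work surface, if the arm or the gripper's body presses on something with over 40 N, if the wrist force passes 120 N, or if a joint passes its speed limit or range.

ROBOT

A 6-joint arm with a two-finger parallel gripper is mounted at the origin on the work surface; the furniture and walls round the work are solid. World frame = base frame: x ahead of the robot, y to its left, z up, the work surface at z = 0. Lengths are in m, angles in rad, forces in N, time in s.
With the tool pointing down it reaches from about 0.325 to 0.925 m from the base axis. Payload 3.1 kg.
Tool frame: the origin (TCP) lies at the very end of the fingers, on their centre line; the grasp point (between the pads) lies 19 mm behind it (ctrl.tcp_to_grasp is the distance from the TCP to the grasp point, in m); z points along the fingers, y is the line along which they close (so a half turn about z gives the same grasp; the last joint's range is limited). The gripper opens to 85 mm and grips with 20 to 120 N. Pads are 22 mm wide; open, the fingers measure 114 mm over their backs; the gripper's body (76 mm by 85 mm) begins 54 mm behind the grasp point. The pads swing forward as they close: fully open they stand 13 mm farther back than shut.
Start: joints at [-1.403, 0.217, 1.613, -0, 1.311, -0.112], TCP at [0.173, -0.601, 0.231] pointing down, gripper open.
Joint ranges: [-2.75, 2.75], [-0.78, 2.1], [0.31, 2.55], [-1.13, 4.27], [0.13, 2.63], [-2.58, 2.58]. Speed limits (rad/s): [2.79, 2.79, 3.14, 3.14, 3.14, 3.14].

INTERFACE

Orientations are given as [roll, pitch, yaw] about the fixed x, y, z axes, in that order (R = Rz(yaw) Ry(pitch) Rx(roll)).
In Python, from bench import ctrl gives the robot as it stands.
- The arm moves only by the tool arm_command, never from a script. Its argument "motion" is a list of rows, each a list of 5 numbers: the gripper command: -1 is shut, 1 is fully open, values between are in proportion, then the shift along the tool's x, y, z as a fraction of full scale, then the turn about the tool's z as a fraction of full scale. A call has 1 to 5 rows; each row is the pose to reach, as a shift and turn from the pose commanded when the call began, along the tool's axes at that moment; what a row does not reach only later rows make up. Full scale, the value 1, is 10 cm for a shift and 0.5 rad for a turn. A row lasts 1/12 s, in which the tool goes at most 41.7 mm and 7.16 degrees, less where a joint would pass 70% of its speed; a pose out of reach is approached as far as the arm can. A call with a number of a shift or a turn outside -1 to 1 is refused whole. A call with a gripper value outside its range is refused whole. The fingers move at their own pace and stop on an object; "grip_force" is the grip in N (left out, the last holds). Time passes only in rows, so rows that repeat a pose let the fingers close. It gives the time, the measured TCP pose, the force, the opening and the grip force at its end, in the units of the state.
- ctrl.get_obs(): the state, without advancing time (a new reading comes with each control period).
- ctrl.camera(name): name is "side" or "top" or "wrist"; returns (picture, depth): 384x512x3 uint8, blue, green, red; 384x512 float32, m along the optical axis (not along the pixel's ray), 0 where there is no reading.
- ctrl.camera_info(name): a dict with "K" (3x3 intrinsics, pixels), "dist_coeffs" ([k1, k2, p1, p2, k3] as OpenCV has them; the pictures are not rectified), "R" (3x3) and "t" (3): a world point X has camera coordinates R X + t. Camera axes: x right, y down, z forward; pixel columns grow to the right and rows downward; lengths in m; the calibration is good to about 2 mm. A picture is of the moment at which its call begins: read the wrist's pose just before it. camera_info takes no time and is no camera call; for the wrist camera it gives the pose at the moment of the call.
- ctrl.sign_off(): hands the job in; it is judged then, once.
The state is a dict: "clock": time; "qpos": joint angles; "joint_velocities": joint speeds; "joint_torque": joint torques, N m; "eef_pos": TCP position; "tool_rot": TCP orientation; "contact_force": force on the tool from outside, world axes, zero at the start; "torque": the same for the moment, N m; "opening": finger opening in m; "grip_force": force on a finger pad.
Only numpy, scipy, OpenCV 4.12 (cv2) and the standard library are available. Lean on these libraries where they do the work, as an engineer would, in place of code of your own. Each camera call takes 0.05 s, during which the arm holds its last target. There are 200 camera calls.

## Working session

There is one attempt and no reset: what is moved stays moved. The work goes in short steps, Python scripts to look and compute and a tool call to move; the robot and the scene stay as the last step left them, time stands still between calls to the robot, and variables do not carry over. Pictures are saved under pics/ and viewed, at most 13 in all, crops included, and the job is handed in when it is done.

Besides the shell and the picture viewer there is one more tool, called as a command line: name --pt "numbers of a row" for each row, then --argument value for the rest. arm_command: Moves the arm, as the interface text tells. Shift numbers are shares of 10 cm and turn numbers shares of 0.5 rad, none past 1 either way. Its arguments: {"type":"object","properties":{"motion":{"type":"array","items":{"type":"array","items":{"type":"number"}}},"grip_force":{"type":"number"}},"required":["motion"]}

```bash
mkdir -p pics; ls; cat > h.py <<'E'
import numpy as np, cv2
from bench import ctrl
def shot(n):
    i=ctrl.camera_info(n); im,d=ctrl.camera(n); i={k:np.array(v,float) for k,v in i.items() if k in('K','dist_coeffs','R','t')}
    return im,d,i
def ray(i,uv):
    p=cv2.undistortPoints(np.array(uv,float).reshape(-1,1,2),i['K'],i['dist_coeffs']).reshape(-1,2)
    return -i['R'].T@i['t'], np.c_[p,np.ones(len(p))]@i['R']
def onz(i,uv,z):
    c,r=ray(i,uv); return c+r*((z-c[2])/r[:,2:3])
def pts(i,d,mask):
    v,u=np.nonzero(mask&(d>0)); c,r=ray(i,np.c_[u,v]); return c+r*d[v,u][:,None]
def proj(i,X):
    return cv2.projectPoints(np.array(X,float).reshape(-1,1,3),cv2.Rodrigues(i['R'])[0],i['t'],i['K'],i['dist_coeffs'])[0].reshape(-1,2)
E
python3 - <<'E'
from h import *
np.set_printoptions(precision=3,suppress=True)
o=ctrl.get_obs(); print(o)
for n in('top','side'):
    im,d,i=shot(n); cv2.imwrite(f'pics/{n}0.png',im); np.savez(f'{n}0.npz',im=im,d=d,**i); print(n,i['K'][0,0],-i['R'].T@i['t'],i['R'][2])
E
```

```text
pics
{'clock': 0.0, 'qpos': array([-1.403,  0.218,  1.615, -0.   ,  1.311, -0.112]), 'joint_velocities': array([ 0.001,  0.002, -0.   , -0.002, -0.002, -0.001]), 'joint_torque': array([ -0.002, -39.685, -30.385,  -0.   ,   0.01 ,   0.   ]), 'eef_pos': array([ 0.172, -0.6  ,  0.23 ]), 'tool_rot': array([-3.139, -0.   ,  0.28 ]), 'contact_force': array([-0.255, -1.01 , -0.46 ]), 'torque': array([-0.031,  0.026, -0.025]), 'grip_force': 0.0, 'opening': 0.08545922578274855}
top 392.3929876298713 [0.297 0.243 1.042] [ 0.113 -0.    -0.994]
side 406.618928981302 [ 0.377 -0.543  0.543] [ 0.022  0.861 -0.508]
```

View pics/top0.png

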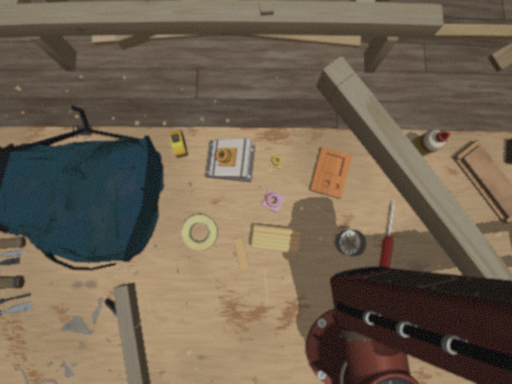

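View pics/side0.png

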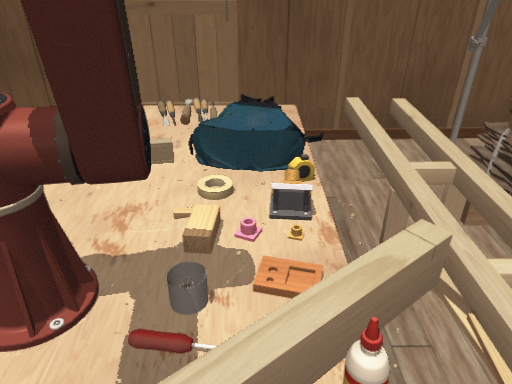

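```bash
python3 - <<'E'
from h import *
np.set_printoptions(precision=3,suppress=True,linewidth=150)
f=np.load('top0.npz'); im,d=f['im'],f['d']; i={k:f[k] for k in('K','dist_coeffs','R','t')}
P=pts(i,d,np.ones(d.shape,bool)); m=np.zeros(d.shape+(3,)); v,u=np.nonzero(d>0); m[v,u]=P
for n,(u,v) in dict(beamtop=(342,75),b2=(400,160),b3=(470,250),b4=(330,95),rail=(300,18),rail2=(430,18),jigc=(235,160),nut=(228,155),jl=(214,160),jr=(250,160),tray=(318,190),pock=(335,163),bag=(90,190),bottle=(435,138),post=(130,310),tape=(213,232),tm=(178,143),cup=(350,240),box=(270,237),pink=(272,201),hoseR=(500,180),arm=(360,290)).items(): print(n,m[v,u])
# height map max on 5cm grid (rows x desc, cols y desc)
x0=np.arange(0.75,-0.05,-.05); y0=np.arange(.8,-.5,-.05)
print('y',y0)
for x in x0:
    print('%.2f'%x,' '.join('%3d'%(1000*np.percentile(q[:,2],98)) if len(q:=P[(abs(P[:,0]-x)<.025)&(abs(P[:,1]-y)<.025)])>3 else ' --' for y in y0))
cv2.imwrite('pics/top_crop.png',cv2.resize(im[110:270,160:370],None,fx=3.8,fy=3.6,interpolation=2))
E
```

```text
beamtop [0.682 0.027 0.117]
b2 [ 0.47  -0.111  0.115]
b3 [ 0.254 -0.275  0.116]
b4 [0.655 0.044 0.046]
rail [ 1.102  0.073 -0.35 ]
rail2 [ 1.117 -0.432 -0.349]
jigc [0.472 0.29  0.076]
nut [0.482 0.307 0.093]
jl [0.479 0.347 0.04 ]
jr [0.484 0.254 0.013]
tray [0.405 0.074 0.02 ]
pock [0.479 0.026 0.01 ]
bag [0.389 0.634 0.121]
bottle [ 0.524 -0.197  0.123]
post [0.1   0.543 0.066]
tape [0.293 0.347 0.028]
tm [0.517 0.437 0.064]
cup [ 0.276 -0.003  0.043]
box [0.282 0.201 0.044]
pink [0.376 0.194 0.004]
hoseR [ 0.435 -0.413  0.036]
arm [0.205 0.072 0.411]
y [ 0.8   0.75  0.7   0.65  0.6   0.55  0.5   0.45  0.4   0.35  0.3   0.25  0.2   0.15  0.1   0.05 -0.   -0.05 -0.1  -0.15 -0.2  -0.25 -0.3  -0.35
 -0.4  -0.45]
0.75  --  --  --  --  --  --  --  --  --  --  --  --  --  --  -- 121  --  --  --  --  --  --  --  --  --  --
0.70  --  --  --  --  --  --  --  --  --  --  --  --  --  --  -- 121 121  --  --  --  --  --  --  --  --  --
0.65  --  15  --  --  --  --  --  --  --  --  --  --  --  --  -- 120 121 121  --  --  --  --  --  --  --  --
0.60   2  12  17   2   4   3   3   4   4   2   3   
[... 666 characters left out ...]
4  41  57  60  26   4 118 121 121   4   3  10
0.25  53  71  83  98 120 127  62   4  27  26  14  48  48  48   4 342 670 625  30   4   3 120 121 121   3   3
0.20  22  38  48  62  85  90   4   4   4   4  16  19   4   4 399 643 693   4  31   4   3   4 120 121  --   3
0.15   5   5   5   5  69  69   4   4   4   4   4   4   3   4 447 626 675  --  --  --  --  --  --  --  --  --
0.10   4   5   4   7  67  69   4   4   4   5   4   4   4   4 318 350 352 334  --  --  --  --  --  --  --  --
0.05   5   6   7   6   4  70   4   4   4   4   4   3   4   4  85 362 366 364  --  --  --  --  --  --  --  --
-0.00   4   5   5   4   4  69  67   5   4   4   4   4   4   4  17 295  --  --  --  --  --  --  --  --  --  --
```

View pics/top_crop.png

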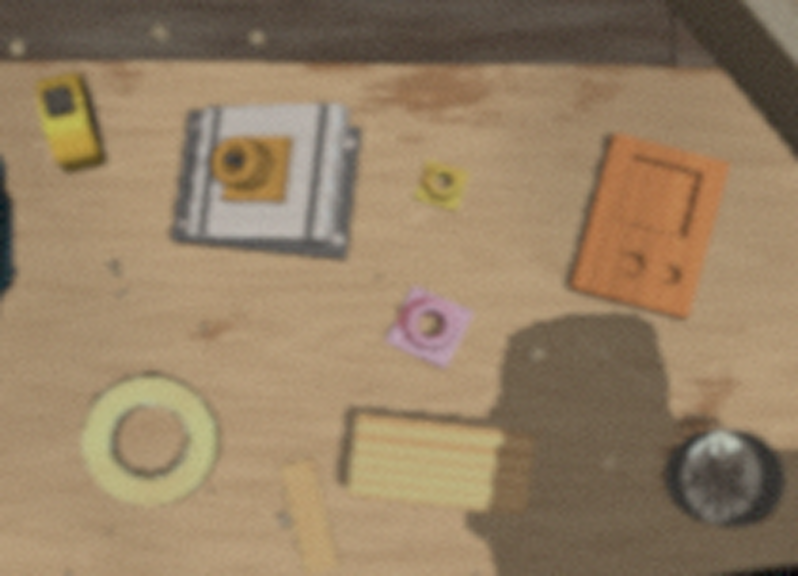

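arm_command --pt "1 0.25 -0.25 -0.3 0" --pt "1 0.5 -0.5 -0.6 0" --pt "1 0.75 -0.75 -0.8 0" --pt "1 1 -1 -0.8 0"

```text
clock: 0.43
eef_pos: [0.2414, -0.4792, 0.3156]
tool_rot: [3.134, -0.0, 0.278]
contact_force: [0.9, -0.4, 1.0]
opening: 0.0855
grip_force: 0.0
```

arm_command --pt "1 0.25 -0.25 0 0" --pt "1 0.5 -0.5 0 0" --pt "1 0.75 -0.75 0 0" --pt "1 1 -1 0 0"

```text
clock: 0.77
eef_pos: [0.3095, -0.3522, 0.3108]
tool_rot: [-3.141, 0.0, 0.279]
contact_force: [0.5, 0.7, -0.2]
opening: 0.0854
grip_force: 0.0
```

arm_command --pt "1 0.25 -0.25 0 0" --pt "1 0.5 -0.5 0 0" --pt "1 0.75 -0.75 0 0" --pt "1 1 -1 0 0"

```text
clock: 1.1
eef_pos: [0.3779, -0.2285, 0.3108]
tool_rot: [-3.141, 0.0, 0.279]
contact_force: [0.2, -0.3, -0.5]
opening: 0.0853
grip_force: 0.0
```

arm_command --pt "1 0.25 -0.25 0 0" --pt "1 0.5 -0.5 0 0" --pt "1 0.75 -0.75 0 0" --pt "1 1 -1 0 0"

```text
clock: 1.43
eef_pos: [0.4463, -0.1048, 0.3108]
tool_rot: [-3.141, 0.0, 0.28]
contact_force: [1.0, -0.9, 0.1]
opening: 0.0855
grip_force: 0.0
```

arm_command --pt "1 0.25 -0.25 0 0" --pt "1 0.5 -0.5 0 0" --pt "1 0.75 -0.75 0 0" --pt "1 1 -1 0 0"

```text
clock: 1.77
eef_pos: [0.5148, 0.019, 0.3107]
tool_rot: [-3.141, 0.001, 0.28]
contact_force: [0.6, -0.5, -0.0]
opening: 0.0852
grip_force: 0.0
```

```bash
python3 - <<'E'
from h import *
np.set_printoptions(precision=3,suppress=True)
o=ctrl.get_obs(); print(o['clock'],o['qpos'],o['eef_pos'],o['tool_rot'],o['contact_force'])
i=ctrl.camera_info('wrist');R=np.array(i['R']);print(-R.T@i['t'],R[2],i['K'])
E
```

```text
1.7667 [-0.099 -0.076  1.776 -0.     1.443  1.191] [0.515 0.019 0.311] [-3.141  0.001  0.28 ] [ 0.64  -0.499 -0.042]
[0.582 0.037 0.452] [-0.261 -0.074 -0.963] [[287.741   0.    253.393]
 [  0.    287.741 196.159]
 [  0.      0.      1.   ]]
```

```bash
python3 - <<'E'
from h import *
im,d,i=shot('wrist'); np.savez('w1.npz',im=im,d=d,**i); cv2.imwrite('pics/w1.png',im)
E
```

```text
(no output)
```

View pics/w1.png

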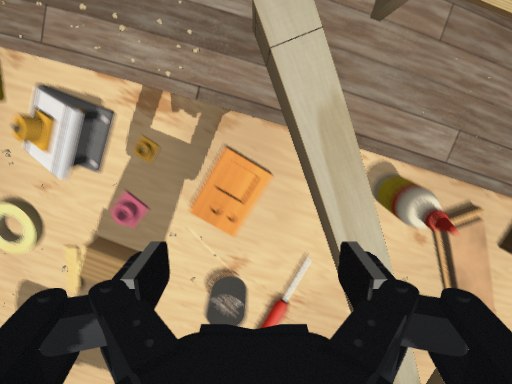

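arm_command --pt "1 0 -0.4 0 -0.25" --pt "1 0 -0.8 0 -0.5" --pt "1 0 -1 0 -0.75" --pt "1 0 -1 0 -1"

```text
clock: 2.15
eef_pos: [0.4853, 0.1168, 0.3106]
tool_rot: [-3.139, -0.0, 0.791]
contact_force: [0.4, -0.4, -0.4]
opening: 0.0855
grip_force: 0.0
```

arm_command --pt "1 0.3 -0.3 0 -0.25" --pt "1 0.6 -0.6 0 -0.5" --pt "1 0.9 -0.9 0 -0.75" --pt "1 1 -1 0 -1"

```text
clock: 2.48
eef_pos: [0.4869, 0.2586, 0.3107]
tool_rot: [-3.14, -0.002, 1.289]
contact_force: [0.2, -0.7, 0.1]
opening: 0.0855
grip_force: 0.0
```

arm_command --pt "1 0.3 -0.1 0.3 -0.25" --pt "1 0.58 -0.17 0.5 -0.5" --pt "1 0.58 -0.17 0.5 -0.56" --pt "1 0.58 -0.17 0.5 -0.56" --pt "1 0.58 -0.17 0.5 -0.56"

```text
clock: 2.9
eef_pos: [0.4879, 0.3149, 0.2605]
tool_rot: [-3.14, 0.001, 1.559]
contact_force: [-0.2, -0.4, 0.0]
opening: 0.0855
grip_force: 0.0
```

```bash
python3 - <<'E'
from h import *
np.set_printoptions(precision=4,suppress=True)
im,d,i=shot('wrist'); np.savez('w2.npz',im=im,d=d,**i); cv2.imwrite('pics/w2.png',im)
print(ctrl.get_obs()['eef_pos'],ctrl.get_obs()['tool_rot'])
h=cv2.cvtColor(im,cv2.COLOR_BGR2HSV)
# aluminium face plane
f=np.load('w1.npz'); im1=f['im'];i1={k:f[k] for k in i}
h1=cv2.cvtColor(im1,cv2.COLOR_BGR2HSV); m=cv2.inRange(h1,(5,170,150),(14,255,255)); m[300:]=0
c=max(cv2.findContours(m,0,2)[0],key=cv2.contourArea); p=onz(i1,c.reshape(-1,2),.018)[:,:2]
print('tray',cv2.minAreaRect((p*1000).astype(np.float32)))
E
```

```text
[0.4885 0.3147 0.2616] [3.141  0.0001 1.5585]
tray ((429.3081359863281, 63.6263313293457), (42.33098220825195, 49.0545654296875), 74.92583465576172)
```

View pics/w2.png

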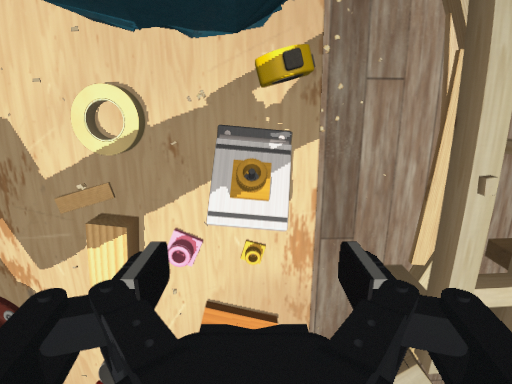

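```bash
python3 - <<'E'
from h import *
np.set_printoptions(precision=4,suppress=True)
f=np.load('w2.npz'); im,d=f['im'],f['d'];i={k:f[k] for k in('K','dist_coeffs','R','t')}
h=cv2.cvtColor(im,cv2.COLOR_BGR2HSV)
poly=np.zeros(d.shape,np.uint8); cv2.fillConvexPoly(poly,np.array([(221,155),(286,158),(284,210),(214,206)]),255)
brass=cv2.inRange(h,(10,110,0),(30,255,255))&poly
P=pts(i,d,(poly>0)&(cv2.dilate(brass,np.ones((7,7)))==0))
for _ in range(3):
    c=P.mean(0); n=np.linalg.svd(P-c,full_matrices=False)[2][2]; n*=np.sign(n[2]); r=(P-c)@n; P=P[abs(r)<2.5*r.std()+1e-5]
print('plane',n,'tilt',np.degrees(np.arccos(n[2])),'az',np.degrees(np.arctan2(n[1],n[0])),r.std(),len(P))
n0=n
# impose 30 deg
az=np.arctan2(n[1],n[0]); n=np.r_[np.cos(az)*.5,np.sin(az)*.5,np.cos(np.pi/6)]
B=pts(i,d,brass>0); hB=(B-c)@n
print(np.histogram(hB*1000,bins=np.arange(-5,46,3)))
ex=np.cross([0,0,1],n); ex/=np.linalg.norm(ex); ey=np.cross(n,ex)
for lo,hi in((4,12),(29,38)):
    q=B[(hB>lo/1e3)&(hB<hi/1e3)]; a=np.c_[(q-c)@ex,(q-c)@ey]*1000
    rect=cv2.minAreaRect(a.astype(np.float32)); cc=cv2.minEnclosingCircle(a.astype(np.float32))
    w=lambda p:c+(ex*p[0]+ey*p[1])/1e3
    print(lo,'rect',rect,w(rect[0]),'circ',cc,w(cc[0]))
E
```

```text
plane [0.0515 0.4971 0.8661] tilt 29.986269804411904 az 84.08444365368972 0.0006941512296049724 1564
(array([  0,   4,   0,  73, 552,  18,  37,  39,  39,  32,  38,  59, 290,
       195,   0,   0]), array([-5, -2,  1,  4,  7, 10, 13, 16, 19, 22, 25, 28, 31, 34, 37, 40, 43]))
4 rect ((2.977762222290039, -6.173921585083008), (45.83900451660156, 46.61433410644531), 0.09662593901157379) [0.4847 0.3058 0.0602] circ ((3.1688666343688965, -6.074819087982178), 31.567569732666016) [0.4845 0.3057 0.0603]
29 rect ((3.4347057342529297, -6.207460403442383), (33.4597282409668, 34.948822021484375), 3.733227252960205) [0.4843 0.3058 0.0602] circ ((3.2269723415374756, -6.093779563903809), 17.755430221557617) [0.4845 0.3057 0.0603]
```

arm_command --pt "0.3 0.04 -0.02 0.3 0.25" --pt "0.3 0.04 -0.02 0.6 0.5" --pt "0.3 0.04 -0.02 0.9 0.75" --pt "0.3 0.04 -0.02 1 1" --pt "0.3 0.04 -0.02 1 1" --grip_force 30

```text
clock: 3.37
eef_pos: [0.4845, 0.3169, 0.1582]
tool_rot: [-3.138, 0.005, 1.055]
contact_force: [0.5, 0.2, -0.8]
opening: 0.0558
grip_force: 0.0
```

arm_command --pt "0.3 0 0 0.2 0.23" --pt "0.3 0 0 0.4 0.23" --pt "0.3 0 0 0.5 0.23" --pt "0.3 0 0 0.6 0.23" --pt "0.3 0 0 0.6 0.23"

```text
clock: 3.78
eef_pos: [0.4858, 0.3184, 0.1004]
tool_rot: [-3.141, 0.002, 0.946]
contact_force: [0.2, -0.7, 0.5]
opening: 0.0557
grip_force: 0.0
```

```bash
python3 - <<'E'
from h import *
np.set_printoptions(precision=4,suppress=True)
o=ctrl.get_obs(); print(o['eef_pos'],o['tool_rot'],o['opening'],o['qpos'],o['contact_force'])
y=o['tool_rot'][2]; D=np.array([.4860,.3191,.077])-o['eef_pos']
print('shift',D[0]*np.cos(y)+D[1]*np.sin(y),D[0]*np.sin(y)-D[1]*np.cos(y),-D[2],'turn',y-.944)
E
```

```text
[0.4858 0.3184 0.1004] [-3.1408  0.0015  0.9455] 0.05572297074580396 [ 0.4594  0.2708  1.8135 -0.      1.059   1.0846] [ 0.2491 -0.7019  0.5399]
shift 0.0006533831762047087 -0.000270202427409138 0.023389232607229513 turn 0.0015435307536642018
```

arm_command --pt "0.3 0 0 0.12 0" --pt "0.3 0 0 0.23 0" --pt "0.3 0 0 0.23 0"

```text
clock: 4.03
eef_pos: [0.4849, 0.3184, 0.0761]
tool_rot: [-3.14, 0.003, 0.945]
contact_force: [-0.8, -0.2, 0.5]
opening: 0.0556
grip_force: 0.0
```

arm_command --pt "-0.6 0 0 0 0" --pt "-0.6 0 0 0 0" --pt "-0.6 0 0 0 0" --pt "-0.6 0 0 0 0"

```text
clock: 4.37
eef_pos: [0.486, 0.3193, 0.0785]
tool_rot: [-3.141, 0.0, 0.945]
contact_force: [-1.7, 0.3, 0.4]
opening: 0.0343
grip_force: 28.6
```

arm_command --pt "-0.6 0 0 0 -0.2" --pt "-0.6 0 0 0 -0.4" --pt "-0.6 0 0 -0.005 -0.6" --pt "-0.6 0 0 -0.005 -0.8" --pt "-0.6 0 0 -0.005 -1"

```text
clock: 4.78
eef_pos: [0.4853, 0.3222, 0.081]
tool_rot: [-3.139, -0.006, 1.447]
contact_force: [-6.6, 3.7, 5.3]
opening: 0.0331
grip_force: 29.1
```

arm_command --pt "-0.6 0 0 0 -0.2" --pt "-0.6 0 0 0 -0.4" --pt "-0.6 0 0 -0.005 -0.6" --pt "-0.6 0 0 -0.005 -0.8" --pt "-0.6 0 0 -0.005 -1"

```text
clock: 5.2
eef_pos: [0.4844, 0.319, 0.0805]
tool_rot: [-3.136, -0.001, 1.947]
contact_force: [-7.1, -0.9, 10.8]
opening: 0.0322
grip_force: 32.0
```

```bash
python3 - <<'E'
from h import *
np.set_printoptions(precision=4,suppress=True)
o=ctrl.get_obs(); print(o['eef_pos'],o['tool_rot'],o['opening'],o['torque'],o['contact_force'])
im,d,i=shot('wrist'); np.savez('w3.npz',im=im,d=d,**i); cv2.imwrite('pics/w3.png',im)
E
```

```text
[0.4844 0.319  0.0805] [-3.1364 -0.0012  1.9474] 0.03217366937116039 [-0.3982  1.7819 -0.6057] [-7.1235 -0.8935 10.7642]
```

View pics/w3.png

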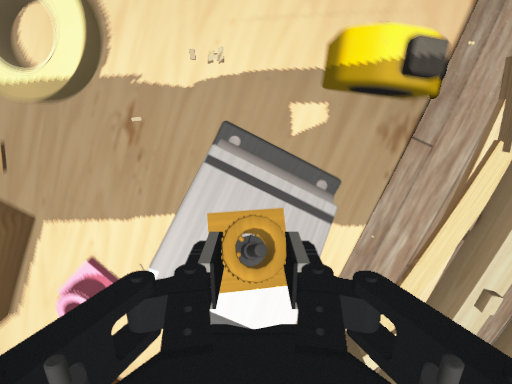

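arm_command --pt "0.3 0 0 0 0" --pt "0.3 0 0 0 0" --pt "0.3 0.005 0 -0.01 0.25" --pt "0.3 0.005 0 -0.01 0.5" --pt "0.3 0.005 0 -0.01 0.75"

```text
clock: 5.67
eef_pos: [0.4869, 0.3198, 0.0805]
tool_rot: [3.14, -0.001, 1.564]
contact_force: [-0.5, 0.7, 1.1]
opening: 0.0554
grip_force: 0.0
```

arm_command --pt "0.3 0 0 0 0.25" --pt "0.3 0 0 0 0.5" --pt "0.3 0 0 0 0.75" --pt "0.3 0 0 0 1"

```text
clock: 6.0
eef_pos: [0.4868, 0.3197, 0.0804]
tool_rot: [3.14, -0.001, 1.064]
contact_force: [-0.0, -0.6, 0.1]
opening: 0.0555
grip_force: 0.0
```

arm_command --pt "0.3 0 0 0 0.25" --pt "-0.6 0 0 0 0.25" --pt "-0.6 0 0 0 0.25" --pt "-0.6 0 0 0 0.25" --pt "-0.6 0 0 0 0.25"

```text
clock: 6.42
eef_pos: [0.4862, 0.3202, 0.0807]
tool_rot: [-3.141, -0.001, 0.946]
contact_force: [-1.5, 1.8, 2.5]
opening: 0.0335
grip_force: 28.8
```

arm_command --pt "-0.6 0 0 0 -0.2" --pt "-0.6 0 0 0 -0.4" --pt "-0.6 0 0 -0.005 -0.6" --pt "-0.6 0 0 -0.005 -0.8" --pt "-0.6 0 0 -0.005 -1"

```text
clock: 6.83
eef_pos: [0.4848, 0.3205, 0.0813]
tool_rot: [-3.139, -0.001, 1.45]
contact_force: [-4.4, 0.8, 6.0]
opening: 0.0318
grip_force: 29.4
```

arm_command --pt "-0.6 0 0 0 -0.2" --pt "-0.6 0 0 0 -0.4" --pt "-0.6 0 0 -0.005 -0.6" --pt "-0.6 0 0 -0.005 -0.8" --pt "-0.6 0 0 -0.005 -1"

```text
clock: 7.25
eef_pos: [0.483, 0.3215, 0.0837]
tool_rot: [-3.135, -0.006, 1.946]
contact_force: [-12.5, 2.8, 22.4]
opening: 0.0314
grip_force: 48.2
```

```bash
cat > meas.py <<'E'
from h import *
import sys
np.set_printoptions(precision=4,suppress=True)
S=np.array([.4846,.3058,.0602]); n=np.array([.0515,.4973,.8660])
ex=np.cross([0,0,1],n); ex/=np.linalg.norm(ex); ey=np.cross(n,ex)
def meas(im,d,i):
    h=cv2.cvtColor(im,cv2.COLOR_BGR2HSV); b=cv2.inRange(h,(10,110,0),(30,255,255))
    B=pts(i,d,b>0); B=B[np.linalg.norm(B-S-.02*n,axis=1)<.05]; k=(B-S)@n*1000
    B=B[(k>4)&(k<45)]; k=k[(k>4)&(k<45)]
    top=np.percentile(k,97); foot=B[(k>top-29)&(k<top-22)]
    a=np.c_[(foot-S)@ex,(foot-S)@ey]*1000; print('top',top,'foot',len(a),cv2.minAreaRect(a.astype(np.float32)))
if __name__=='__main__':
    o=ctrl.get_obs(); print(o['clock'],o['eef_pos'],o['tool_rot'],o['contact_force'],o['qpos'])
    im,d,i=shot('wrist'); np.savez('w4.npz',im=im,d=d,**i)
    f=np.load('w3.npz'); meas(f['im'],f['d'],{k:f[k] for k in i}); meas(im,d,i)
E
python3 meas.py
```

```text
7.25 [0.483  0.3215 0.0837] [-3.1351 -0.0059  1.9464] [-12.4859   2.7591  22.4261] [0.463  0.295  1.8197 0.0075 1.0329 0.0835]
top 37.22104503519216 foot 1424 ((-0.021123886108398438, -0.5078506469726562), (45.892059326171875, 45.798770904541016), 29.542043685913086)
top 37.92201677674277 foot 1088 ((0.20570087432861328, -0.5432205200195312), (45.375030517578125, 45.93830490112305), 61.31855392456055)
```

arm_command --pt "0.3 0 0 0 0" --pt "0.3 0 0 0 0" --pt "0.3 0.003 0 0 0.25" --pt "0.3 0.003 0 0 0.5" --pt "0.3 0.003 0 0 0.75"

```text
clock: 7.72
eef_pos: [0.4862, 0.3193, 0.0805]
tool_rot: [3.141, 0.001, 1.564]
contact_force: [0.9, 0.4, -1.1]
opening: 0.0555
grip_force: 0.0
```

arm_command --pt "0.3 0 0 0 0.25" --pt "0.3 0 0 0 0.5" --pt "0.3 0 0 0 0.75" --pt "0.3 0 0 0 1"

```text
clock: 8.05
eef_pos: [0.4862, 0.3192, 0.0805]
tool_rot: [3.141, 0.001, 1.064]
contact_force: [0.7, 0.1, -0.2]
opening: 0.0553
grip_force: 0.0
```

arm_command --pt "0.3 0 0 0 0.25" --pt "-0.6 0 0 0 0.25" --pt "-0.6 0 0 0 0.25" --pt "-0.6 0 0 0 0.25" --pt "-0.6 0 0 0 0.25" --grip_force 45

```text
clock: 8.47
eef_pos: [0.4858, 0.3197, 0.0811]
tool_rot: [-3.142, 0.001, 0.947]
contact_force: [-0.8, -1.0, 1.6]
opening: 0.0323
grip_force: 43.0
```

arm_command --pt "-0.6 0 0 0 -0.2" --pt "-0.6 0 0 0 -0.4" --pt "-0.6 0 0 0 -0.6" --pt "-0.6 0 0 0 -0.8" --pt "-0.6 0 0 0 -1"

```text
clock: 8.88
eef_pos: [0.4839, 0.3228, 0.0833]
tool_rot: [-3.136, -0.005, 1.447]
contact_force: [-11.3, 6.1, 14.0]
opening: 0.0319
grip_force: 42.3
```

arm_command --pt "-0.6 0 0 -0.005 -0.2" --pt "-0.6 0 0 -0.005 -0.4" --pt "-0.6 0 0 -0.005 -0.6" --pt "-0.6 0 0 -0.005 -0.8" --pt "-0.6 0 0 -0.005 -1"

```text
clock: 9.3
eef_pos: [0.4831, 0.3199, 0.0832]
tool_rot: [-3.134, -0.002, 1.948]
contact_force: [-9.0, -1.6, 13.5]
opening: 0.0314
grip_force: 59.8
```

```bash
python3 meas.py
```

```text
9.3 [0.4831 0.3199 0.0832] [-3.1342 -0.0018  1.9484] [-9.0361 -1.5829 13.4883] [0.4626 0.2951 1.8206 0.0028 1.033  0.0835]
top 37.22104503519216 foot 1424 ((-0.021123886108398438, -0.5078506469726562), (45.892059326171875, 45.798770904541016), 29.542043685913086)
top 39.306763269903136 foot 1142 ((-3.922513961791992, -1.2057952880859375), (38.13376998901367, 45.84795379638672), 10.901671409606934)
```

arm_command --pt "0.3 0 0 0 0" --pt "0.3 0 0 0 0" --pt "0.3 0.003 0 0 0.25" --pt "0.3 0.003 0 0 0.5" --pt "0.3 0.003 0 0 0.75"

```text
clock: 9.77
eef_pos: [0.4862, 0.32, 0.0813]
tool_rot: [3.141, 0.0, 1.564]
contact_force: [-0.6, -0.2, -0.4]
opening: 0.0553
grip_force: 0.0
```

arm_command --pt "0.3 0 0 0 0.25" --pt "0.3 0 0 0 0.5" --pt "0.3 0 0 0 0.75" --pt "0.3 0 0 0 1"

```text
clock: 10.1
eef_pos: [0.4862, 0.32, 0.0813]
tool_rot: [3.141, -0.0, 1.064]
contact_force: [0.2, -0.9, -0.1]
opening: 0.0552
grip_force: 0.0
```

arm_command --pt "0.3 0 0 0 0.25" --pt "-0.6 0 0 0 0.25" --pt "-0.6 0 0 0 0.25" --pt "-0.6 0 0 0 0.25" --pt "-0.6 0 0 0 0.25" --grip_force 55

```text
clock: 10.52
eef_pos: [0.486, 0.3206, 0.082]
tool_rot: [-3.141, -0.001, 0.947]
contact_force: [-0.9, 0.9, 2.1]
opening: 0.0322
grip_force: 52.5
```

arm_command --pt "-0.6 0 0 0 -0.2" --pt "-0.6 0 0 0 -0.4" --pt "-0.6 0 0 0 -0.6" --pt "-0.6 0 0 0 -0.8" --pt "-0.6 0 0 0 -1"

```text
clock: 10.93
eef_pos: [0.4835, 0.3229, 0.0844]
tool_rot: [-3.134, -0.004, 1.447]
contact_force: [-10.5, 5.4, 17.8]
opening: 0.0313
grip_force: 52.1
```

arm_command --pt "-0.6 0 0 -0.01 -0.2" --pt "-0.6 0 0 -0.01 -0.4" --pt "-0.6 0 0 -0.01 -0.6" --pt "-0.6 0 0 -0.01 -0.8" --pt "-0.6 0 0 -0.01 -1"

```text
clock: 11.35
eef_pos: [0.483, 0.3223, 0.0855]
tool_rot: [-3.136, -0.005, 1.949]
contact_force: [-6.5, -4.5, 7.6]
opening: 0.0315
grip_force: 56.5
```

```bash
python3 meas.py|tail -1
```

```text
top 38.873201658549696 foot 972 ((-1.4349042177200317, -1.0447196960449219), (42.31694030761719, 46.00443649291992), 43.10308074951172)
```

arm_command --pt "0.3 0 0 0 0" --pt "0.3 0 0 0 0" --pt "0.3 0.003 0 0 0.25" --pt "0.3 0.003 0 0 0.5" --pt "0.3 0.003 0 0 0.75"

```text
clock: 11.82
eef_pos: [0.4859, 0.3199, 0.082]
tool_rot: [3.141, 0.001, 1.564]
contact_force: [0.1, -0.4, 1.1]
opening: 0.0555
grip_force: 0.0
```

arm_command --pt "0.3 0 0 0 0.25" --pt "0.3 0 0 0 0.5" --pt "0.3 0 0 0 0.75" --pt "0.3 0 0 0 1"

```text
clock: 12.15
eef_pos: [0.4859, 0.3198, 0.0819]
tool_rot: [3.141, 0.001, 1.064]
contact_force: [-0.9, -0.2, 0.4]
opening: 0.0555
grip_force: 0.0
```

arm_command --pt "0.3 0 0 0 0.25" --pt "-0.6 0 0 0 0.25" --pt "-0.6 0 0 0 0.25" --pt "-0.6 0 0 0 0.25" --pt "-0.6 0 0 0 0.25"

```text
clock: 12.57
eef_pos: [0.4857, 0.3202, 0.0826]
tool_rot: [3.142, 0.0, 0.947]
contact_force: [-0.7, 0.6, 1.4]
opening: 0.0322
grip_force: 52.9
```

arm_command --pt "-0.6 0 0 0 -0.2" --pt "-0.6 0 0 0 -0.4" --pt "-0.6 0 0 0 -0.6" --pt "-0.6 0 0 0 -0.8" --pt "-0.6 0 0 0 -1"

```text
clock: 12.98
eef_pos: [0.4828, 0.3218, 0.0836]
tool_rot: [-3.134, -0.001, 1.448]
contact_force: [-5.8, -2.7, 3.3]
opening: 0.0319
grip_force: 53.2
```

arm_command --pt "-0.6 0 0 -0.01 -0.2" --pt "-0.6 0 0 -0.01 -0.4" --pt "-0.6 0 0 -0.01 -0.6" --pt "-0.6 0 0 -0.01 -0.8" --pt "-0.6 0 0 -0.01 -1"

```text
clock: 13.4
eef_pos: [0.4834, 0.3187, 0.0838]
tool_rot: [-3.134, 0.002, 1.951]
contact_force: [-7.2, -4.5, 11.9]
opening: 0.0308
grip_force: 54.2
```

```bash
python3 meas.py
```

```text
13.4 [0.4834 0.3187 0.0838] [-3.1342  0.0019  1.9508] [-7.1797 -4.4982 11.9486] [ 0.4624  0.294   1.8208 -0.0015  1.0344  0.0832]
top 37.22104503519216 foot 1424 ((-0.021123886108398438, -0.5078506469726562), (45.892059326171875, 45.798770904541016), 29.542043685913086)
top 40.705459358113806 foot 1160 ((-5.026053428649902, 1.1329078674316406), (47.134735107421875, 33.321556091308594), 77.74613189697266)
```

arm_command --pt "0.3 0 0 0 0" --pt "0.3 0 0 0 0" --pt "0.3 0.005 0 0 0.25" --pt "0.3 0.005 0 0 0.5" --pt "0.3 0.005 0 0 0.75"

```text
clock: 13.87
eef_pos: [0.486, 0.3211, 0.0837]
tool_rot: [3.14, -0.001, 1.564]
contact_force: [0.3, -0.5, -0.1]
opening: 0.0556
grip_force: 0.0
```

arm_command --pt "0.3 0 0 0 0.25" --pt "0.3 0 0 0 0.5" --pt "0.3 0 0 0 0.75" --pt "0.3 0 0 0 1"

```text
clock: 14.2
eef_pos: [0.486, 0.3211, 0.0836]
tool_rot: [3.141, -0.001, 1.064]
contact_force: [-0.9, 0.7, -0.7]
opening: 0.0556
grip_force: 0.0
```

arm_command --pt "0.3 0 0 0 0.25" --pt "-0.6 0 0 0 0.25" --pt "-0.6 0 0 0 0.25" --pt "-0.6 0 0 0 0.25" --pt "-0.6 0 0 0 0.25"

```text
clock: 14.62
eef_pos: [0.4858, 0.3212, 0.0841]
tool_rot: [3.141, -0.001, 0.947]
contact_force: [-1.2, 0.4, 3.4]
opening: 0.0316
grip_force: 52.9
```

arm_command --pt "-0.6 0 0 0 -0.2" --pt "-0.6 0 0 0 -0.4" --pt "-0.6 0 0 0 -0.6" --pt "-0.6 0 0 0 -0.8" --pt "-0.6 0 0 0 -1"

```text
clock: 15.03
eef_pos: [0.4833, 0.3237, 0.0853]
tool_rot: [-3.136, -0.005, 1.448]
contact_force: [-10.7, 4.9, 12.7]
opening: 0.0308
grip_force: 54.1
```

arm_command --pt "-0.6 0 0 -0.005 -0.2" --pt "-0.6 0 0 -0.005 -0.4" --pt "-0.6 0 0 -0.005 -0.6" --pt "-0.6 0 0 -0.005 -0.8" --pt "-0.6 0 0 -0.005 -1"

```text
clock: 15.45
eef_pos: [0.4805, 0.3236, 0.0872]
tool_rot: [-3.131, -0.008, 1.947]
contact_force: [-18.5, 3.5, 26.5]
opening: 0.0305
grip_force: 59.6
```

```bash
python3 meas.py|tail -1
```

```text
top 40.738396261699705 foot 1008 ((-5.467456817626953, -2.2254562377929688), (33.405460357666016, 45.95782470703125), 16.73427391052246)
```

arm_command --pt "0.3 0 0 0 0" --pt "0.3 0 0 0 0" --pt "0.3 0.005 0 0 0.25" --pt "0.3 0.005 0 0 0.5" --pt "0.3 0.005 0 0 0.75"

```text
clock: 15.92
eef_pos: [0.4855, 0.321, 0.0836]
tool_rot: [3.141, 0.001, 1.565]
contact_force: [-0.3, 0.5, 0.2]
opening: 0.0556
grip_force: 0.0
```

arm_command --pt "0.3 0 0 0 0.25" --pt "0.3 0 0 0 0.5" --pt "0.3 0 0 0 0.75" --pt "0.3 0 0 0 1"

```text
clock: 16.25
eef_pos: [0.4856, 0.3209, 0.0835]
tool_rot: [3.141, 0.001, 1.064]
contact_force: [0.6, -0.3, -0.1]
opening: 0.0556
grip_force: 0.0
```

arm_command --pt "0.3 0 0 0 0.25" --pt "-0.6 0 0 0 0.25" --pt "-0.6 0 0 0 0.25" --pt "-0.6 0 0 0 0.25" --pt "-0.6 0 0 0 0.25"

```text
clock: 16.67
eef_pos: [0.4854, 0.3212, 0.0841]
tool_rot: [3.142, 0.0, 0.947]
contact_force: [-0.4, -1.7, 1.5]
opening: 0.0318
grip_force: 52.4
```

arm_command --pt "-0.6 0 0 0 -0.2" --pt "-0.6 0 0 0 -0.4" --pt "-0.6 0 0 0 -0.6" --pt "-0.6 0 0 0 -0.8" --pt "-0.6 0 0 0 -1"

```text
clock: 17.08
eef_pos: [0.4825, 0.3233, 0.0854]
tool_rot: [-3.134, -0.003, 1.448]
contact_force: [-11.2, 4.1, 11.5]
opening: 0.0312
grip_force: 52.3
```

arm_command --pt "-0.6 0 0 -0.01 -0.2" --pt "-0.6 0 0 -0.01 -0.4" --pt "-0.6 0 0 -0.01 -0.6" --pt "-0.6 0 0 -0.01 -0.8" --pt "-0.6 0 0 -0.01 -1"

```text
clock: 17.5
eef_pos: [0.4812, 0.3232, 0.0878]
tool_rot: [-3.132, -0.006, 1.948]
contact_force: [-15.6, 2.0, 23.1]
opening: 0.031
grip_force: 60.9
```

```bash
python3 meas.py; python3 -c "
import numpy as np,cv2
cv2.imwrite('pics/w4.png',np.load('w4.npz')['im'])"
```

```text
17.5 [0.4812 0.3232 0.0878] [-3.1324 -0.0059  1.9479] [-15.5895   1.9701  23.0639] [0.4668 0.2894 1.8177 0.0078 1.0431 0.0858]
top 37.22104503519216 foot 1424 ((-0.021123886108398438, -0.5078506469726562), (45.892059326171875, 45.798770904541016), 29.542043685913086)
top 41.27943903957596 foot 942 ((-2.329120635986328, -2.0736160278320312), (30.7071475982666, 61.696475982666016), 22.964691162109375)
```

View pics/w4.png

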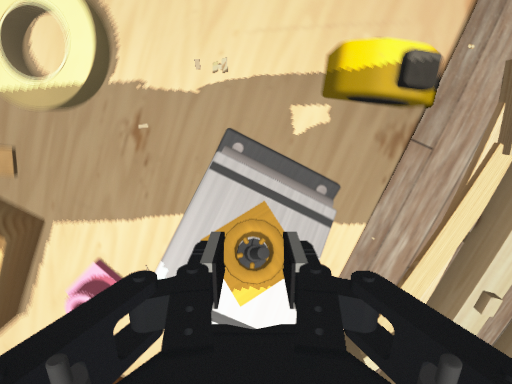

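arm_command --pt "0.3 0 0 0 0" --pt "0.3 0 0 0 0" --pt "0.3 0.005 0 -0.005 0.25" --pt "0.3 0.005 0 -0.005 0.5" --pt "0.3 0.005 0 -0.005 0.75"

```text
clock: 17.97
eef_pos: [0.4854, 0.3216, 0.0852]
tool_rot: [3.141, 0.0, 1.565]
contact_force: [-0.0, 0.0, 0.5]
opening: 0.0553
grip_force: 0.0
```

arm_command --pt "0.3 0 0 0 0.25" --pt "0.3 0 0 0 0.5" --pt "0.3 0 0 0 0.75" --pt "0.3 0 0 0 1"

```text
clock: 18.3
eef_pos: [0.4854, 0.3215, 0.0851]
tool_rot: [3.141, 0.0, 1.064]
contact_force: [-0.8, 0.2, -0.2]
opening: 0.0553
grip_force: 0.0
```

arm_command --pt "0.3 0 0 0 0.25" --pt "-0.6 0 0 0 0.25" --pt "-0.6 0 0 0 0.25" --pt "-0.6 0 0 0 0.25" --pt "-0.6 0 0 0 0.25"

```text
clock: 18.72
eef_pos: [0.4854, 0.3217, 0.0857]
tool_rot: [3.141, 0.0, 0.947]
contact_force: [-0.4, -0.4, 0.9]
opening: 0.0316
grip_force: 52.8
```

arm_command --pt "-0.6 0 0 0 -0.2" --pt "-0.6 0 0 0 -0.4" --pt "-0.6 0 0 0 -0.6" --pt "-0.6 0 0 0 -0.8" --pt "-0.6 0 0 0 -1"

```text
clock: 19.13
eef_pos: [0.4808, 0.3224, 0.0859]
tool_rot: [-3.131, 0.001, 1.449]
contact_force: [-12.4, 0.9, 12.3]
opening: 0.0314
grip_force: 52.3
```

arm_command --pt "-0.6 0 0 0 -0.2" --pt "-0.6 0 0 0 -0.4" --pt "-0.6 0 0 -0.005 -0.6" --pt "-0.6 0 0 -0.005 -0.8" --pt "-0.6 0 0 -0.005 -0.9"

```text
clock: 19.55
eef_pos: [0.4799, 0.3233, 0.0881]
tool_rot: [-3.13, -0.005, 1.898]
contact_force: [-15.2, 2.3, 19.7]
opening: 0.0309
grip_force: 56.2
```

```bash
python3 meas.py|tail -1
```

```text
top 42.9222661876748 foot 1094 ((-4.85400390625, -1.3190021514892578), (33.9523811340332, 45.829097747802734), 7.869945526123047)
```

arm_command --pt "0.3 0 0 0 0" --pt "0.3 0 0 0 0" --pt "0.3 0.005 0 0 0.25" --pt "0.3 0.005 0 0 0.5" --pt "0.3 0.005 0 0 0.75"

```text
clock: 20.02
eef_pos: [0.4854, 0.3221, 0.0858]
tool_rot: [3.141, 0.0, 1.514]
contact_force: [0.3, 0.7, 1.0]
opening: 0.0557
grip_force: 0.0
```

arm_command --pt "0.3 0 0 0 0.25" --pt "0.3 0 0 0 0.5" --pt "0.3 0 0 0 0.75" --pt "0.3 0 0 0 1"

```text
clock: 20.35
eef_pos: [0.4854, 0.322, 0.0857]
tool_rot: [3.141, -0.0, 1.014]
contact_force: [-0.0, 1.2, -0.8]
opening: 0.0556
grip_force: 0.0
```

arm_command --pt "0.3 0 0 0 0.15" --pt "-0.6 0 0 0 0.15" --pt "-0.6 0 0 0 0.15" --pt "-0.6 0 0 0 0.15" --pt "-0.6 0 0 0 0.15"

```text
clock: 20.77
eef_pos: [0.4853, 0.3223, 0.0864]
tool_rot: [3.141, -0.0, 0.946]
contact_force: [0.1, 0.6, 1.7]
opening: 0.032
grip_force: 52.7
```

arm_command --pt "-0.6 0 0 0 -0.2" --pt "-0.6 0 0 0 -0.4" --pt "-0.6 0 0 0 -0.6" --pt "-0.6 0 0 0 -0.8" --pt "-0.6 0 0 0 -1"

```text
clock: 21.18
eef_pos: [0.4804, 0.3226, 0.0871]
tool_rot: [-3.13, 0.002, 1.447]
contact_force: [-14.0, -2.3, 18.8]
opening: 0.0317
grip_force: 52.6
```

arm_command --pt "-0.6 0 0 0 -0.2" --pt "-0.6 0 0 0 -0.4" --pt "-0.6 0 0 -0.005 -0.6" --pt "-0.6 0 0 -0.005 -0.8" --pt "-0.6 0 0 -0.005 -0.9"

```text
clock: 21.6
eef_pos: [0.4793, 0.3253, 0.0896]
tool_rot: [-3.13, -0.009, 1.895]
contact_force: [-18.1, 5.8, 22.5]
opening: 0.0311
grip_force: 52.4
```

```bash
python3 meas.py|tail -1
```

```text
top 43.19433138340097 foot 898 ((-2.936229705810547, -4.343349456787109), (33.302730560302734, 48.706138610839844), 38.888065338134766)
```

arm_command --pt "0.3 0 0 0 0" --pt "0.3 0 0 0 0" --pt "0.3 0.002 0 0 0.25" --pt "0.3 0.002 0 0 0.5" --pt "0.3 0.002 0 0 0.75"

```text
clock: 22.07
eef_pos: [0.4852, 0.322, 0.0861]
tool_rot: [3.141, 0.001, 1.514]
contact_force: [0.1, 0.0, 0.3]
opening: 0.0554
grip_force: 0.0
```

```bash
python3 meas.py
```

```text
22.0667 [0.4852 0.322  0.0861] [3.1412 0.0007 1.5143] [0.0669 0.0126 0.3443] [ 0.4658  0.2925  1.8174 -0.001   1.0317  0.5228]
top 37.22104503519216 foot 1424 ((-0.021123886108398438, -0.5078506469726562), (45.892059326171875, 45.798770904541016), 29.542043685913086)
top 41.17744286629051 foot 2049 ((0.0554811954498291, -0.19134521484375), (45.71281433105469, 45.622352600097656), 41.7663688659668)
```

arm_command --pt "0.3 -0.015 0 0.08 0.09" --pt "0.3 -0.015 0 0.08 0.09" --pt "0.3 -0.015 0 0.08 0.09"

```text
clock: 22.37
eef_pos: [0.4845, 0.3203, 0.0778]
tool_rot: [-3.14, 0.001, 1.477]
contact_force: [-0.3, -0.2, -0.3]
opening: 0.0553
grip_force: 0.0
```

arm_command --pt "-0.6 0 0 0 0" --pt "-0.6 0 0 0 0" --pt "-0.6 0 0 0 0" --pt "-0.6 0 0 0 0"

```text
clock: 22.7
eef_pos: [0.4851, 0.321, 0.0791]
tool_rot: [3.141, 0.0, 1.476]
contact_force: [-0.8, 0.0, 1.4]
opening: 0.0311
grip_force: 54.4
```

arm_command --pt "-0.6 0.015 0 -0.03 0" --pt "-0.6 0.03 0 -0.05 0" --pt "-0.6 0.04 0 -0.07 0" --pt "-0.6 0.06 0 -0.1 0"

```text
clock: 23.03
eef_pos: [0.4851, 0.327, 0.0885]
tool_rot: [-3.141, 0.0, 1.475]
contact_force: [0.2, 0.3, -1.6]
opening: 0.0312
grip_force: 54.5
```

```bash
python3 meas.py
```

```text
23.0333 [0.4851 0.327  0.0885] [-3.1408  0.0001  1.4747] [ 0.2171  0.2703 -1.5885] [0.4731 0.2945 1.8093 0.0004 1.0384 0.569 ]
top 37.22104503519216 foot 1424 ((-0.021123886108398438, -0.5078506469726562), (45.892059326171875, 45.798770904541016), 29.542043685913086)
top 42.43276147005931 foot 9 ((-2.287097454071045, -8.034823417663574), (4.064099311828613, 14.573894500732422), 64.70217895507812)
```

arm_command --pt "-0.6 0.1 0 -0.17 0" --pt "-0.6 0.2 0 -0.35 0" --pt "-0.6 0.3 0 -0.52 0" --pt "-0.6 0.4 0 -0.7 0" --pt "-0.6 0.4 0 -0.9 0"

```text
clock: 23.5
eef_pos: [0.4889, 0.3684, 0.1792]
tool_rot: [-3.141, -0.001, 1.476]
contact_force: [-0.4, 0.3, -2.5]
opening: 0.0313
grip_force: 54.8
```

```bash
python3 - <<'E'
from h import *
np.set_printoptions(precision=4,suppress=True)
o=ctrl.get_obs(); print(o['clock'],o['eef_pos'],o['tool_rot'],o['contact_force'],o['opening'])
im,d,i=shot('wrist'); np.savez('w5.npz',im=im,d=d,**i); cv2.imwrite('pics/w5.png',im)
E
```

```text
23.5 [0.4889 0.3684 0.1792] [-3.1411 -0.0011  1.476 ] [-0.3535  0.2782 -2.4528] 0.03126529127134708
```

View pics/w5.png

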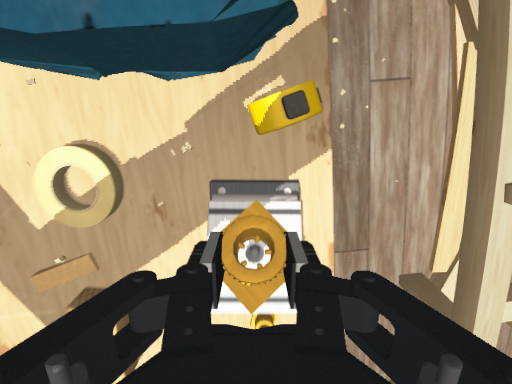

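arm_command --pt "-0.6 0.15 -0.35 0 0" --pt "-0.6 0.3 -0.7 0.1 0" --pt "-0.6 0.4 -1 0.3 0" --pt "-0.6 0.4 -1 0.7 0" --pt "-0.6 0.4 -1 1 0"

```text
clock: 23.97
eef_pos: [0.3915, 0.417, 0.0774]
tool_rot: [3.141, -0.001, 1.478]
contact_force: [-0.5, -0.7, -2.5]
opening: 0.0313
grip_force: 55.1
```

arm_command --pt "-0.6 0 0 0.2 0" --pt "-0.6 0 0 0.35 0" --pt "-0.6 0 0 0.4 0" --pt "-0.6 0 0 0.43 0" --pt "-0.6 0 0 0.46 0" --grip_force 25

```text
clock: 24.38
eef_pos: [0.3941, 0.4166, 0.033]
tool_rot: [3.141, -0.001, 1.475]
contact_force: [0.6, -0.2, -2.7]
opening: 0.0309
grip_force: 55.1
```

arm_command --pt "-0.6 0 0 0.02 0" --pt "-0.6 0 0 0.04 0" --pt "-0.6 0 0 0.06 0" --pt "-0.6 0 0 0.08 0" --grip_force 20

```text
clock: 24.72
eef_pos: [0.395, 0.4171, 0.0284]
tool_rot: [3.14, -0.001, 1.475]
contact_force: [-5.2, -7.2, 23.2]
opening: 0.0311
grip_force: 57.7
```

arm_command --pt "-0.6 0 0 -0.03 0" --pt "0.3 0 0 -0.03 0" --pt "0.3 0 0 -0.03 0" --pt "0.3 0 0 -0.03 0" --pt "0.3 0 0 -0.03 0"

```text
clock: 25.13
eef_pos: [0.3936, 0.4162, 0.0276]
tool_rot: [3.142, -0.0, 1.475]
contact_force: [-0.7, -0.3, 0.1]
opening: 0.0555
grip_force: 0.0
```

arm_command --pt "0.3 0 0 -0.2 0" --pt "0.3 0 0 -0.5 0" --pt "0.3 -0.3 0 -0.8 0" --pt "0.3 -0.3 0 -0.8 0" --pt "0.3 -0.3 0 -0.8 0"

```text
clock: 25.55
eef_pos: [0.3921, 0.3867, 0.1099]
tool_rot: [3.138, -0.003, 1.474]
contact_force: [-0.1, 0.1, -0.9]
opening: 0.0555
grip_force: 0.0
```

```bash
cat > up.py <<'E'
from h import *
np.set_printoptions(precision=4,suppress=True)
def up(im,d,i,ctr,zf=0.,rad=.06):
    h=cv2.cvtColor(im,cv2.COLOR_BGR2HSV); b=cv2.inRange(h,(10,110,0),(30,255,255))
    B=pts(i,d,b>0); B=B[(np.linalg.norm(B[:,:2]-ctr,axis=1)<rad)&(B[:,2]>zf+.003)]; k=(B[:,2]-zf)*1000
    print(np.histogram(k,bins=np.arange(0,46,3)))
    for lo,hi in((4.5,12),(30,38)):
        a=(B[(k>lo)&(k<hi),:2]*1000).astype(np.float32)
        print(lo,len(a),'rect',cv2.minAreaRect(a),'circ',cv2.minEnclosingCircle(a))
E
python3 - <<'E'
from up import *
o=ctrl.get_obs(); print(o['clock'],o['eef_pos'],o['tool_rot'],o['contact_force'],o['opening'])
im,d,i=shot('wrist'); np.savez('w6.npz',im=im,d=d,**i); cv2.imwrite('pics/w6.png',im)
up(im,d,i,np.array([.39,.42]))
E
```

```text
25.55 [0.3921 0.3867 0.1099] [ 3.1382 -0.0032  1.4736] [-0.0811  0.1066 -0.8569] 0.055452603550654046
(array([  0, 240, 969,  48,  43,  41,  43,  47,  51, 109, 771, 182,   0,
         0,   0]), array([ 0,  3,  6,  9, 12, 15, 18, 21, 24, 27, 30, 33, 36, 39, 42, 45]))
4.5 1240 rect ((393.9512939453125, 403.3043212890625), (46.15633773803711, 46.388179779052734), 33.76132583618164) circ ((394.02764892578125, 403.50634765625), 32.49748229980469)
30 953 rect ((393.67138671875, 403.5992736816406), (33.746429443359375, 33.47885513305664), 29.041820526123047) circ ((393.90447998046875, 403.5924072265625), 17.561628341674805)
```

View pics/w6.png

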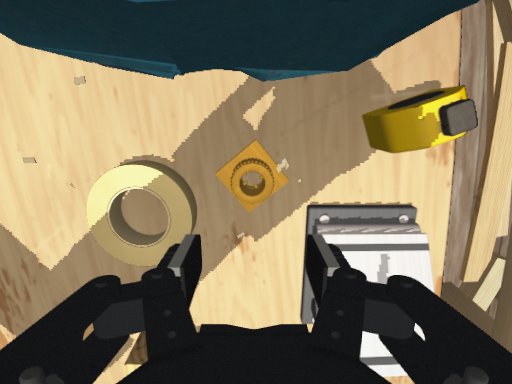

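arm_command --pt "0.3 0.17 0 0 0" --pt "0.3 0.17 0 0.25 0" --pt "0.3 0.17 0 0.55 0" --pt "0.3 0.17 0 0.85 0" --pt "0.3 0.17 0 0.95 0" --grip_force 40

```text
clock: 26.02
eef_pos: [0.3878, 0.4002, 0.0061]
tool_rot: [-3.133, 0.008, 1.475]
contact_force: [-1.4, -0.3, 0.4]
opening: 0.0556
grip_force: 0.0
```

arm_command --pt "-0.6 0 0 0 0" --pt "-0.6 0 0 0 0" --pt "-0.6 0 0 0 0" --pt "-0.6 0 0 0 0" --pt "-0.6 0 0 -0.02 0"

```text
clock: 26.43
eef_pos: [0.393, 0.4038, 0.016]
tool_rot: [3.14, -0.001, 1.475]
contact_force: [-0.0, 0.9, -1.4]
opening: 0.0317
grip_force: 42.4
```

```bash
python3 - <<'E'
from up import *
o=ctrl.get_obs(); print(o['clock'],o['eef_pos'],o['tool_rot'],o['contact_force'],o['opening'],o['grip_force'])
f=np.load('w1.npz'); im=f['im'];i={k:f[k] for k in('K','dist_coeffs','R','t')}
h=cv2.cvtColor(im,cv2.COLOR_BGR2HSV); print(h[200,215],h[180,250],im[200,215])
m=cv2.inRange(h,(5,140,90),(17,255,255)); m[:130]=0;m[245:]=0;m[:,:180]=0;m[:,285:]=0
P=pts(i,f['d'],m>0); P=P[(P[:,2]>.014)&(P[:,2]<.024)]; print(len(P),P[:,2].mean(),cv2.minAreaRect((P[:,:2]*1000).astype(np.float32)))
Q=pts(i,f['d'],m>0); Q=Q[(Q[:,2]>.004)&(Q[:,2]<.0125)]; print(len(Q),Q.mean(0),cv2.minAreaRect((Q[:,:2]*1000).astype(np.float32)))
E
```

```text
26.4333 [0.393  0.4038 0.016 ] [ 3.1402 -0.0014  1.4748] [-0.0115  0.9211 -1.3506] 0.03172290767551517 42.433020528405905
[ 14 176 225] [ 16 173 239] [ 70 144 225]
2525 0.016752634806614566 ((456.331787109375, 39.27435302734375), (78.50423431396484, 118.60935974121094), 74.69207763671875)
1112 [0.4708 0.0319 0.0079] ((464.822021484375, 37.27488708496094), (74.27284240722656, 101.18431091308594), 74.66825103759766)
```

arm_command --pt "-0.6 0 0 -0.2 0" --pt "-0.6 0 0 -0.5 0" --pt "-0.6 0 0 -0.8 0" --pt "-0.6 0 0 -1 0"

```text
clock: 26.77
eef_pos: [0.3938, 0.4044, 0.1189]
tool_rot: [3.138, -0.004, 1.475]
contact_force: [0.5, 1.2, -1.6]
opening: 0.0321
grip_force: 42.5
```

arm_command --pt "-0.6 -0.2 0.05 -0.2 0" --pt "-0.6 -0.5 0.1 -0.4 0" --pt "-0.6 -0.8 0.15 -0.4 0" --pt "-0.6 -1 0.2 -0.4 0"

```text
clock: 27.1
eef_pos: [0.4039, 0.3008, 0.158]
tool_rot: [3.137, -0.002, 1.475]
contact_force: [-0.5, -0.7, -0.5]
opening: 0.0315
grip_force: 42.5
```

arm_command --pt "-0.6 -0.35 0.07 0 0" --pt "-0.6 -0.7 0.14 0 0" --pt "-0.6 -1 0.2 0 0"

```text
clock: 27.35
eef_pos: [0.4132, 0.1987, 0.156]
tool_rot: [3.139, -0.0, 1.475]
contact_force: [0.9, 0.1, -0.7]
opening: 0.0317
grip_force: 42.5
```

arm_command --pt "-0.6 -0.35 0.07 0 0" --pt "-0.6 -0.7 0.14 0 0" --pt "-0.6 -1 0.2 0 0"

```text
clock: 27.6
eef_pos: [0.4236, 0.097, 0.156]
tool_rot: [3.139, -0.0, 1.475]
contact_force: [0.9, -0.6, -1.3]
opening: 0.0319
grip_force: 42.5
```

arm_command --pt "-0.6 -0.3 0.05 0 0.2" --pt "-0.6 -0.6 0.1 0 0.4" --pt "-0.6 -0.94 0.15 0 0.6" --pt "-0.6 -0.94 0.15 0 0.8" --pt "-0.6 -0.94 0.15 0 1"

```text
clock: 28.02
eef_pos: [0.4298, 0.0017, 0.1561]
tool_rot: [3.139, -0.001, 0.965]
contact_force: [0.7, 0.3, -1.9]
opening: 0.0317
grip_force: 42.4
```

arm_command --pt "-0.6 0 0 0 0.2" --pt "-0.6 0 0 0 0.4" --pt "-0.6 0 0 0 0.6" --pt "-0.6 0 0 0 0.71" --pt "-0.6 0 0 0 0.71"

```text
clock: 28.43
eef_pos: [0.4296, 0.0038, 0.1558]
tool_rot: [3.14, -0.002, 0.619]
contact_force: [-0.1, -1.0, -1.1]
opening: 0.0318
grip_force: 42.4
```

```bash
python3 - <<'E'
from up import *
o=ctrl.get_obs(); print(o['clock'],o['eef_pos'],o['tool_rot'],o['contact_force'],o['opening'],o['grip_force'])
im,d,i=shot('wrist'); np.savez('w7.npz',im=im,d=d,**i); cv2.imwrite('pics/w7.png',im)
h=cv2.cvtColor(im,cv2.COLOR_BGR2HSV)
m=cv2.inRange(h,(5,140,60),(17,255,255))
P=pts(i,d,m>0); P=P[np.linalg.norm(P[:,:2]-[.456,.039],axis=1)<.08]
print(np.histogram(P[:,2]*1000,bins=np.arange(0,26,2)))
T=P[(P[:,2]>.0155)&(P[:,2]<.021)]; print(len(T),T[:,2].mean(),cv2.minAreaRect((T[:,:2]*1000).astype(np.float32)))
Q=P[(P[:,2]>.006)&(P[:,2]<.0125)]; print(len(Q),Q.mean(0),cv2.minAreaRect((Q[:,:2]*1000).astype(np.float32)))
e=P[np.linalg.norm(P[:,:2]-[.47,.032],axis=1)<.03]; print(np.histogram(e[:,2]*1000,bins=np.arange(0,26,2))[0])
E
```

```text
28.4333 [0.4296 0.0038 0.1558] [ 3.1401 -0.0016  0.6188] [-0.1012 -0.954  -1.055 ] 0.03176001365008195 42.439579758793116
(array([   0,    0,   27, 1995,  862,   58,   46, 1167, 4446,  128,    0,
          0]), array([ 0,  2,  4,  6,  8, 10, 12, 14, 16, 18, 20, 22, 24]))
5339 0.01669636279159525 ((455.4297180175781, 37.663848876953125), (82.51811981201172, 119.83074951171875), 74.79021453857422)
2930 [0.4716 0.0324 0.0077] ((458.8296813964844, 34.81896209716797), (51.90748596191406, 88.60185241699219), 77.4766845703125)
[   0    0   18 1595  704   23   20  156  495   16    0    0]
```

View pics/w7.png

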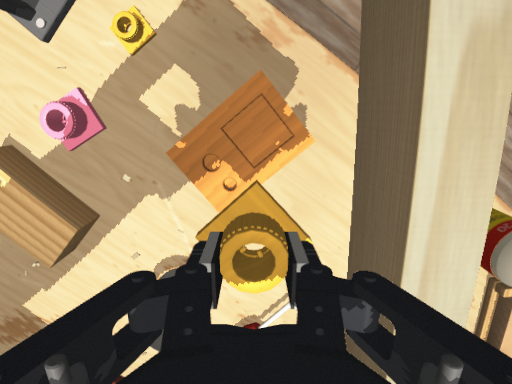

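```bash
python3 - <<'E'
from up import *
f=np.load('w7.npz'); im,d=f['im'],f['d'];i={k:f[k] for k in('K','dist_coeffs','R','t')}
h=cv2.cvtColor(im,cv2.COLOR_BGR2HSV)
m=cv2.inRange(h,(5,120,40),(20,255,255))
P=pts(i,d,m>0); r=np.linalg.norm(P[:,:2]-[.4716,.0324],axis=1)
Q=P[(r<.04)&(P[:,2]>.006)&(P[:,2]<.0115)]; Q=Q[Q[:,0]>.43]
# keep dense points: connected cluster via grid
g=np.zeros((200,200),np.uint8); k=((Q[:,:2]-[.42,-.02])*2000).astype(int); ok=((k>=0)&(k<200)).all(1); g[k[ok,0],k[ok,1]]=255
g=cv2.morphologyEx(g,cv2.MORPH_CLOSE,np.ones((5,5))); g=cv2.morphologyEx(g,cv2.MORPH_OPEN,np.ones((9,9)))
c=max(cv2.findContours(g,0,2)[0],key=cv2.contourArea).reshape(-1,2)[:,::-1]
w=(c/2000+[.42,-.02])*1000; R=cv2.minAreaRect(w.astype(np.float32)); M=cv2.moments(w.astype(np.float32)); print('pocket',R,M['m10']/M['m00'],M['m01']/M['m00'])
# nut in hand
B=pts(i,d,m>0); T=np.array([.4296,.0038]); B=B[(np.linalg.norm(B[:,:2]-T,axis=1)<.04)&(B[:,2]>.1)]
print(np.histogram(B[:,2]*1000,bins=np.arange(130,182,3)))
zt=np.percentile(B[:,2],98)
F=B[(B[:,2]>zt-.029)&(B[:,2]<zt-.023)]; y=.6188; ax=np.array([np.cos(y),np.sin(y)]); ay=np.array([np.sin(y),-np.cos(y)])
a=(F[:,:2]-T)*1000; print('foot',len(a),cv2.minAreaRect(a.astype(np.float32)))
hd=(B[B[:,2]>zt-.003][:,:2]-T)*1000; (cx,cy),rr=cv2.minEnclosingCircle(hd.astype(np.float32)); print('head off world',cx,cy,rr, 'ztop',zt)
# edges: fit the two far foot edges
al=a@ax/1; at=a@ay; j=np.argmax(al); print('apex tool',al[j],at[j],'side',at.min(),at.max())
for s in(-1,1):
    q=[]
    for t in np.arange(3,22,1.5):
        b=al[(s*at>t-.75)&(s*at<t+.75)]
        if len(b)>2: q.append((s*t,b.max()))
    q=np.array(q); pf=np.polyfit(q[:,0],q[:,1],1); print(s,len(q),pf,np.degrees(np.arctan(pf[0])))
E
```

```text
pocket ((476.1903991699219, 30.69808578491211), (50.386985778808594, 50.51853942871094), 74.74488067626953) 476.22773811358223 30.71665211361652
(array([   0,    0,    0,    0,   88,  178,  834, 1247,  168,  204,  237,
        232,  269,  290,  436, 1825,   80]), array([130, 133, 136, 139, 142, 145, 148, 151, 154, 157, 160, 163, 166,
       169, 172, 175, 178, 181]))
foot 2058 ((3.267913818359375, 2.5895023345947266), (42.24677658081055, 46.28070831298828), 77.82115173339844)
head off world -1.0188719034194946 6.269979953765869 23.407583236694336 ztop 0.17787078476082716
apex tool 34.627382017055396 2.9541832744574514 side -31.334588232098575 30.88246496427524
-1 13 [ 0.9278 33.3146] 42.85642346751463
1 13 [-1.0802 38.1928] -47.208080140289454
```

arm_command --pt "-0.6 0.3 0.02 0 0.12" --pt "-0.6 0.51 0.04 0 0.12" --pt "-0.6 0.51 0.04 0.3 0.12" --pt "-0.6 0.51 0.04 0.6 0.12" --pt "-0.6 0.51 0.04 0.8 0.12"

```text
clock: 28.9
eef_pos: [0.4726, 0.0306, 0.0734]
tool_rot: [-3.141, 0.001, 0.562]
contact_force: [-0.5, -0.5, -2.6]
opening: 0.0316
grip_force: 42.4
```

arm_command --pt "-0.6 0 0 0.2 0" --pt "-0.6 0 0 0.3 0" --pt "-0.6 0 0 0.37 0" --pt "-0.6 0 0 0.37 0"

```text
clock: 29.23
eef_pos: [0.4723, 0.0303, 0.0369]
tool_rot: [-3.14, 0.002, 0.56]
contact_force: [-0.2, -0.2, -1.8]
opening: 0.0317
grip_force: 42.4
```

```bash
python3 - <<'E'
from up import *
o=ctrl.get_obs(); print(o['clock'],o['eef_pos'],o['tool_rot'],o['contact_force'],o['opening'],o['grip_force'])
T=o['eef_pos'];y=o['tool_rot'][2]; c=T[:2]+np.array([np.cos(y),np.sin(y)])*.00304+np.array([np.sin(y),-np.cos(y)])*.0012; print('nut est',c,'target .4762 .0307')
im,d,i=shot('wrist'); np.savez('w8.npz',im=im,d=d,**i); cv2.imwrite('pics/w8.png',cv2.resize(im[100:360,120:400],None,fx=2.2,fy=2.2))
E
```

```text
29.2333 [0.4723 0.0303 0.0369] [-3.1404  0.0016  0.5604] [-0.2342 -0.2245 -1.8274] 0.031703908315751164 42.43829503655434
nut est [0.4755 0.0309] target .4762 .0307
```

View pics/w8.png

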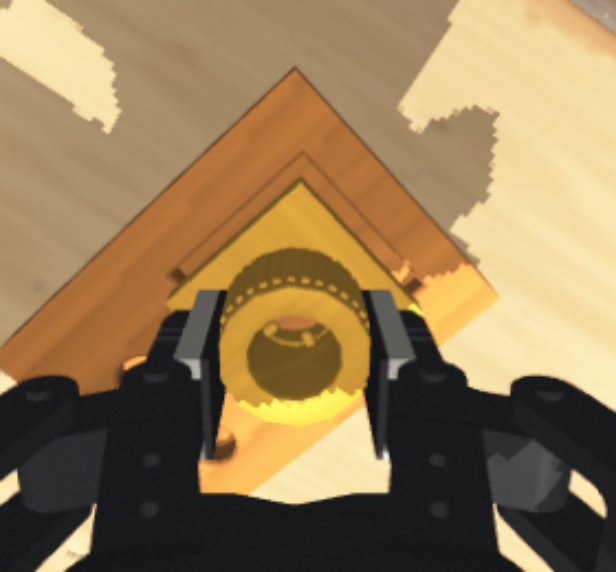

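```bash
python3 - <<'E'
from up import *
f=np.load('w8.npz');i={k:f[k] for k in('K','dist_coeffs','R','t')}
px=lambda p:np.array(p)/2.2+[120,100]
y=.5604; T=np.array([.4723,.0303]); A=np.array([[np.cos(y),np.sin(y)],[np.sin(y),-np.cos(y)]])
for zb in(0,-.0013):
    F=onz(i,px([(300,180),(168,303),(410,302)]),.0309+zb)[:,:2]; Q=onz(i,px([(303,152),(168,273),(420,286)]),.018+zb)[:,:2]
    for n,X in(('foot',F),('pock',Q)):
        a=(A@(X-T).T).T*1000
        print(n,'apex tool',a[0],'edge deg',np.degrees(np.arctan2(*(X[1]-X[0])[::-1])),np.degrees(np.arctan2(*(X[2]-X[0])[::-1])))
E
```

```text
foot apex tool [35.3211  2.5833] edge deg 165.84164412351146 -106.42893197186265
pock apex tool [39.7085  3.4423] edge deg 164.39961626315815 -106.93901492937925
foot apex tool [35.0228  2.5943] edge deg 165.84164412351143 -106.42893197186275
pock apex tool [39.4699  3.4595] edge deg 164.39961626315815 -106.93901492937918
```

arm_command --pt "-0.6 0.013 0.006 0 0.01" --pt "-0.6 0.013 0.006 0.03 0.01" --pt "-0.6 0.013 0.006 0.06 0.01" --pt "-0.6 0.013 0.006 0.08 0.01" --pt "-0.6 0.013 0.006 0.08 0.01"

```text
clock: 29.7
eef_pos: [0.4742, 0.0305, 0.0295]
tool_rot: [-3.141, 0.0, 0.555]
contact_force: [-0.2, -0.1, -1.1]
opening: 0.0322
grip_force: 42.5
```

arm_command --pt "-0.6 0 0 0.015 0" --pt "-0.6 0 0 0.03 0" --pt "-0.6 0 0 0.045 0" --pt "-0.6 0 0 0.06 0" --pt "-0.6 0 0 0.06 0"

```text
clock: 30.12
eef_pos: [0.4741, 0.0305, 0.0233]
tool_rot: [-3.141, 0.001, 0.555]
contact_force: [-0.4, -0.5, -2.3]
opening: 0.0316
grip_force: 42.5
```

arm_command --pt "-0.6 0 0 0.01 0" --pt "-0.6 0 0 0.015 0" --pt "-0.6 0 0 0.02 0" --pt "-0.6 0 0 0.02 0"

```text
clock: 30.45
eef_pos: [0.4744, 0.0304, 0.0216]
tool_rot: [-3.142, 0.0, 0.555]
contact_force: [0.8, -0.6, -1.4]
opening: 0.032
grip_force: 42.5
```

arm_command --pt "-0.6 0 0 0.005 0" --pt "-0.6 0 0 0.01 0" --pt "-0.6 0 0 0.015 0" --pt "-0.6 0 0 0.02 0" --pt "-0.6 0 0 0.02 0"

```text
clock: 30.87
eef_pos: [0.4746, 0.0304, 0.0203]
tool_rot: [-3.141, 0.0, 0.555]
contact_force: [-2.0, -0.4, 4.0]
opening: 0.0318
grip_force: 43.0
```

Contact with the pocket floor is felt (about 4–6 N). Release and rise.

arm_command --pt "0.25 0 0 -0.005 0" --pt "0.25 0 0 -0.005 0" --pt "0.25 0 0 -0.005 0" --pt "0.25 0 0 -0.005 0"

```text
clock: 31.2
eef_pos: [0.4746, 0.0304, 0.0202]
tool_rot: [3.141, -0.0, 0.555]
contact_force: [-0.7, 0.3, 0.5]
opening: 0.0534
grip_force: 0.0
```

arm_command --pt "0.25 0 0 -0.2 0" --pt "0.25 0 0 -0.5 0" --pt "0.25 -0.3 0 -0.9 0" --pt "0.25 -0.3 0 -1 0" --pt "0.25 -0.3 0 -1 0"

```text
clock: 31.62
eef_pos: [0.4516, 0.0138, 0.1244]
tool_rot: [3.136, -0.006, 0.554]
contact_force: [0.9, -0.1, 0.2]
opening: 0.0532
grip_force: 0.0
```

```bash
python3 - <<'E'
from up import *
o=ctrl.get_obs(); print(o['clock'],o['eef_pos'],o['tool_rot'],o['contact_force'],o['opening'],o['grip_force'])
im,d,i=shot('wrist'); cv2.imwrite('pics/w9.png',im)
h=cv2.cvtColor(im,cv2.COLOR_BGR2HSV); b=cv2.inRange(h,(17,110,0),(30,255,255))
B=pts(i,d,np.ones(d.shape,bool)); B=B[(np.linalg.norm(B[:,:2]-[.4762,.0307],axis=1)<.06)]
t=B[(B[:,2]>.037)&(B[:,2]<.05)]; n=np.linalg.svd(t-t.mean(0),full_matrices=False)[2][2]
a=(t[:,:2]*1000).astype(np.float32); print(len(t),t[:,2].mean(),'tilt',np.degrees(np.arccos(abs(n[2]))),cv2.minEnclosingCircle(a),cv2.minAreaRect(a))
print(np.histogram(B[:,2]*1000,bins=np.arange(0,52,3)))
E
```

```text
31.6167 [0.4516 0.0138 0.1244] [ 3.1361 -0.0064  0.5541] [ 0.9492 -0.1203  0.1913] 0.05322957915894009 0.0
1021 0.04110949127421077 tilt 0.3084487998307393 ((477.367919921875, 30.997982025146484), 17.681621551513672) ((477.5036926269531, 31.080474853515625), (34.49739456176758, 34.89527893066406), 49.78908920288086)
(array([  70,    3,  712,  110,  360, 7376,  178,   30,   30,   35,   34,
         35,   90,  746,  203,    0,    0]), array([ 0,  3,  6,  9, 12, 15, 18, 21, 24, 27, 30, 33, 36, 39, 42, 45, 48,
       51]))
```

arm_command --pt "0.25 0 0 0 0" --pt "0.25 0 0 0 0" --pt "0.25 0 0 0 0"

```text
clock: 31.92
eef_pos: [0.4479, 0.015, 0.1184]
tool_rot: [-3.139, 0.003, 0.555]
contact_force: [-0.6, 0.0, -0.3]
opening: 0.0534
grip_force: 0.0
```

```bash
python3 -c "
from bench import ctrl
print(ctrl.sign_off())"
```

```text
the job is handed in; nothing more can be done
None
```

I unscrewed the nut, lifted it clear and lowered it foot first into the pocket. The last measurement put it flat (0.3° tilt) and about 1.2 mm from the pocket's centre. It was handed in at about 32 s, and the sign-off gave no verdict.

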